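# Clear the phone-repair bench: clamps by colour, drivers into the drawer

## Robot

A 6-joint arm with a two-finger parallel gripper is mounted at the origin on the work surface. World frame = base frame: x ahead of the robot, y to its left, z up, the work surface at z = 0. Lengths are in mm, angles in rad, forces in N, time in s.
With the tool pointing down it reaches from about 275 to 1000 mm from the base axis. Payload 8.4 kg.
Tool frame: the origin (TCP) lies at the very end of the fingers, on their centre line; the grasp point (between the pads) lies 19 mm behind it; z points along the fingers, y is the line along which they close (so a half turn about z gives the same grasp; the last joint's range is limited). The gripper opens to 85 mm and grips with 20 to 120 N. Pads are 22 mm wide; open, the fingers measure 114 mm over their backs; the gripper's body (76 mm by 85 mm) begins 54 mm behind the grasp point. The pads swing forward as they close: fully open they stand 13 mm farther back than shut.
Start: joints at [-1.269, 0.353, 1.633, -0, 1.155, -0.002], TCP at [186.966, -596.382, 231.281] pointing down, gripper open.
Joint ranges: [-2.63, 2.63], [-0.92, 2.1], [0.06, 2.66], [-1.3, 4.44], [0, 2.69], [-3.02, 3.02]. Speed limits (rad/s): [2.22, 2.22, 2.79, 3.14, 3.14, 3.14].

## Interface

Orientations are given as [roll, pitch, yaw] about the fixed x, y, z axes, in that order (R = Rz(yaw) Ry(pitch) Rx(roll)).
In Python, from rig import telemetry, imaging, r gives the robot as it stands. The module is installed in compiled form; this text tells all that it offers.
- The arm moves only by the tool step_arm, never from a script. Its argument "moves" is a list of rows, each a list of 3 entries, a list of its own where there are three numbers: the turn, a rotation vector about the tool's x, y, z scaled (see below), then the shift along the tool's x, y, z scaled (see below), then the opening, from -1 (shut) to 1 (fully open). A call has 1 to 8 rows; each row is the pose to reach, as a shift and turn from the pose commanded when the call began, along the tool's axes at that moment; what a row does not reach only later rows make up. The controller multiplies each number of a shift by 200 mm and each number of a turn by 45 degrees. A row lasts 1/10 s, in which the tool goes at most 50 mm and 8.59 degrees, less where a joint would pass 70% of its speed; a pose out of reach is approached as far as the arm can. A call with a number of a shift or a turn outside -1 to 1 is refused whole. A call with a gripper value outside its range is refused whole. The fingers move at their own pace and stop on an object; "squeeze" is the grip in N (left out, the last holds). Time passes only in rows, so rows that repeat a pose let the fingers close. It gives the time, the measured TCP pose, the force, the opening and the grip force at its end, in the units of the state.
- telemetry.sense(): the state, without advancing time (a new reading comes with each control period).
- imaging.grab_frame(name): name is "scene" or "top" or "wrist"; returns the picture (480x640x3 uint8, red, green, blue); there is no depth.
- imaging.calibration(name): a dict with "fx", "fy", "cx", "cy" (pixels), "cam_to_world" (4x4, takes a point from camera to world coordinates). Camera axes: x right, y up, looking along -z (the intrinsics and any distortion apply to the point x, -y, -z); pixel columns grow to the right and rows downward; lengths in mm; the calibration is good to about 2 mm. The wrist camera is an equidistant fisheye: a pixel r from the principal point sees the ray r / f radians off the axis. A picture is of the moment at which its call begins: read the wrist's pose just before it. calibration takes no time and is no camera call; for the wrist camera it gives the pose at the moment of the call.
- r.sign_off(): hands the job in; it is judged then, once.
Trained networks look in the newest picture that a camera, given by its name, has taken for a name from the list of things; names that differ only in an ending like _2 or _b are one class to them, and where a whole thing is asked for, a point or a joint stands for the part that bears it (a point fixed in the world has none). Each returns a list of dicts, best first, with "conf" (0 to 1); they miss things now and then, are a little off and sometimes report something else, mostly with a low value. They report only what shows in the picture. A call takes as long as a camera call.
- imaging.recognise(camera, name): "extent" ([left, top, width, height] in pixels, round what is visible of it).
- imaging.mark_of(camera, name): "xy" ([column, row] in pixels: a listed point, or the origin of a listed thing).
The state is a dict: "clock": time; "qpos": joint angles; "qvel": joint speeds; "joint_efforts": joint torques, N m; "eef_pos": TCP position; "tcp_rot": TCP orientation; "contact_force": force on the tool from outside, world axes, zero at the start; "wrist_torque": the same for the moment, N m; "opening": opening from 0.0 (shut) to 1.0 (fully open); "grasp_force": force on a finger pad.
Only numpy, scipy, OpenCV 4.12 (cv2) and the standard library are available. Lean on these libraries where they do the work, as an engineer would, in place of code of your own. Each camera call takes 0.05 s, during which the arm holds its last target. There are 200 camera calls.

## Task

Clear this phone-repair bench for the night: put every loose spring clamp into the bin of its own colour, lay each loose yellow screwdriver flat in an empty slot of the open drawer's foam, one to a slot, and then push the drawer fully home until its catch holds it. The screwdrivers already in the drawer stay in their slots; do not disturb the phone in its jig, the brass-wool tip cleaner or the white-capped jar.

Things in the scene. Friction and masses are not known exactly. Their poses are not given: they have to be found in the camera images.
- clamp_orange1: orange nylon spring clamp with black jaw tips, lying flat: 86 mm long, 46 mm wide over its handles, 20 mm thick, 45 g; may be absent. Origin at the middle of its hub, 10 mm above what it lies on; the hub, a flat-sided block 26 (x) x 24 (y) x 20 (z) mm, is the place to grip. x runs along the clamp: jaw tips at x = 36 mm, handle ends at x = -51 mm. Belongs in the orange bin
- clamp_blue1: blue nylon spring clamp with black jaw tips, lying flat: 86 mm long, 46 mm wide over its handles, 20 mm thick, 45 g; may be absent. Origin at the middle of its hub, 10 mm above what it lies on; the hub, a flat-sided block 26 (x) x 24 (y) x 20 (z) mm, is the place to grip. x runs along the clamp: jaw tips at x = 36 mm, handle ends at x = -51 mm. Belongs in the blue bin
- clamp_orange2: orange nylon spring clamp with black jaw tips, lying flat: 86 mm long, 46 mm wide over its handles, 20 mm thick, 45 g; may be absent. Origin at the middle of its hub, 10 mm above what it lies on; the hub, a flat-sided block 26 (x) x 24 (y) x 20 (z) mm, is the place to grip. x runs along the clamp: jaw tips at x = 36 mm, handle ends at x = -51 mm. Belongs in the orange bin
- clamp_blue2: blue nylon spring clamp with black jaw tips, lying flat: 86 mm long, 46 mm wide over its handles, 20 mm thick, 45 g; may be absent. Origin at the middle of its hub, 10 mm above what it lies on; the hub, a flat-sided block 26 (x) x 24 (y) x 20 (z) mm, is the place to grip. x runs along the clamp: jaw tips at x = 36 mm, handle ends at x = -51 mm. Belongs in the blue bin
- clamp_orange3: orange nylon spring clamp with black jaw tips, lying flat: 86 mm long, 46 mm wide over its handles, 20 mm thick, 45 g; may be absent. Origin at the middle of its hub, 10 mm above what it lies on; the hub, a flat-sided block 26 (x) x 24 (y) x 20 (z) mm, is the place to grip. x runs along the clamp: jaw tips at x = 36 mm, handle ends at x = -51 mm. Belongs in the orange bin
- clamp_blue3: blue nylon spring clamp with black jaw tips, lying flat: 86 mm long, 46 mm wide over its handles, 20 mm thick, 45 g; may be absent. Origin at the middle of its hub, 10 mm above what it lies on; the hub, a flat-sided block 26 (x) x 24 (y) x 20 (z) mm, is the place to grip. x runs along the clamp: jaw tips at x = 36 mm, handle ends at x = -51 mm. Belongs in the blue bin
- driver1: yellow screwdriver with black bands, lying flat, loose on the bench: to be put away; may be absent. Square fluted handle 26 mm thick (flats 16 mm wide), 86 mm long, then a thin steel shaft of 54 mm; 70 g. Origin on the axis at the middle of the handle (grip here, near the balance point), 13 mm above what it lies on; x along the axis: tip at x = 97 mm, handle end at x = -43 mm
- driver2: yellow screwdriver with black bands, lying flat, loose on the bench: to be put away; may be absent. Square fluted handle 26 mm thick (flats 16 mm wide), 86 mm long, then a thin steel shaft of 54 mm; 70 g. Origin on the axis at the middle of the handle (grip here, near the balance point), 13 mm above what it lies on; x along the axis: tip at x = 97 mm, handle end at x = -43 mm
- stored0: yellow screwdriver with black bands, lying flat, already in a slot of the drawer: stays there; may be absent. Square fluted handle 26 mm thick (flats 16 mm wide), 86 mm long, then a thin steel shaft of 54 mm; 70 g. Origin on the axis at the middle of the handle (grip here, near the balance point), 13 mm above what it lies on; x along the axis: tip at x = 97 mm, handle end at x = -43 mm
- stored1: yellow screwdriver with black bands, lying flat, already in a slot of the drawer: stays there; may be absent. Square fluted handle 26 mm thick (flats 16 mm wide), 86 mm long, then a thin steel shaft of 54 mm; 70 g. Origin on the axis at the middle of the handle (grip here, near the balance point), 13 mm above what it lies on; x along the axis: tip at x = 97 mm, handle end at x = -43 mm
- stored2: yellow screwdriver with black bands, lying flat, already in a slot of the drawer: stays there; may be absent. Square fluted handle 26 mm thick (flats 16 mm wide), 86 mm long, then a thin steel shaft of 54 mm; 70 g. Origin on the axis at the middle of the handle (grip here, near the balance point), 13 mm above what it lies on; x along the axis: tip at x = 97 mm, handle end at x = -43 mm
- stored3: yellow screwdriver with black bands, lying flat, already in a slot of the drawer: stays there; may be absent. Square fluted handle 26 mm thick (flats 16 mm wide), 86 mm long, then a thin steel shaft of 54 mm; 70 g. Origin on the axis at the middle of the handle (grip here, near the balance point), 13 mm above what it lies on; x along the axis: tip at x = 97 mm, handle end at x = -43 mm
- bin_orange: orange open-topped stacking bin fixed to the bench, for the orange clamps: outside 140 mm (x) by 110 mm (y), walls 5 mm thick and 70 mm high, the wall on its -x side only 48 mm; inner floor 4 mm above the origin, which is the centre of its underside. x runs along its length away from the low front wall
- bin_blue: blue open-topped stacking bin fixed to the bench, for the blue clamps: outside 140 mm (x) by 110 mm (y), walls 5 mm thick and 70 mm high, the wall on its -x side only 48 mm; inner floor 4 mm above the origin, which is the centre of its underside. x runs along its length away from the low front wall
- cabinet: low grey steel bench drawer unit fixed to the bench, 250 mm deep (x), 276 mm wide (y), 88 mm high; origin at the centre of its underside; its x axis points from the front edge to the back, and its front edge is at x = -125 mm. A solder reel and a parts box stand on the back half of its top (up to 45 mm high)
- drawer (a joint): how far the drawer is pulled out along the cabinet's -x, in m: 0 fully home, 0.19 fully out; starts well open. About 2 N of friction; some 15 mm from home it meets a spring catch (6 to 8 N to pass in all), which draws it home over the last few mm and holds it. Side walls reach 50 mm above the bench
- drawer_front (a point): centre of the outer face of the drawer's flat bare-aluminium front panel, 42 mm above the bench; moves with the drawer. The panel is 12 mm thick, 274 mm wide, from 6 to 78 mm above the bench; pushed along the cabinet's +x it closes the drawer
- slot0 (a point): slot 1 of 4 in the drawer's black foam, counted from the cabinet's -y side: centre of its white floor, 16 mm above the bench; moves with the drawer. It runs along the cabinet's x, 172 mm from front panel to rear wall, 42 mm wide between ridges 18 mm wide and 9 mm high. With the drawer out by d, only its front d is clear of the cabinet. A driver may lie either way round
- slot1 (a point): slot 2 of 4 in the drawer's black foam, counted from the cabinet's -y side: centre of its white floor, 16 mm above the bench; moves with the drawer. It runs along the cabinet's x, 172 mm from front panel to rear wall, 42 mm wide between ridges 18 mm wide and 9 mm high. With the drawer out by d, only its front d is clear of the cabinet. A driver may lie either way round
- slot2 (a point): slot 3 of 4 in the drawer's black foam, counted from the cabinet's -y side: centre of its white floor, 16 mm above the bench; moves with the drawer. It runs along the cabinet's x, 172 mm from front panel to rear wall, 42 mm wide between ridges 18 mm wide and 9 mm high. With the drawer out by d, only its front d is clear of the cabinet. A driver may lie either way round
- slot3 (a point): slot 4 of 4 in the drawer's black foam, counted from the cabinet's -y side: centre of its white floor, 16 mm above the bench; moves with the drawer. It runs along the cabinet's x, 172 mm from front panel to rear wall, 42 mm wide between ridges 18 mm wide and 9 mm high. With the drawer out by d, only its front d is clear of the cabinet. A driver may lie either way round
- phone_jig: bystander: opened black phone held in an aluminium jig, 190 x 100 x 28 mm; origin at the centre of its underside
- tip_cleaner: bystander: round dark pot of brass wool, 76 mm across, 58 mm high; origin at the centre of its underside
- paste_jar: bystander: small jar with a white cap, 56 mm across, 45 mm high; origin at the centre of its underside

How it is judged:
By the outcome, as a careful person would: the job done as asked, in the order asked, and still so for the second after the job is handed in, with the robot touching nothing.
Of clamp_orange1, clamp_blue1, clamp_orange2, clamp_blue2, clamp_orange3, clamp_blue3 only 4 to 6 are there at a start; the rules pass over those that are not, and their reading is None.
Of stored0, stored1, stored2, stored3 only 1 to 2 are there at a start; the rules pass over those that are not, and their reading is None.
Of driver1, driver2 only 1 to 2 are there at a start; the rules pass over those that are not, and their reading is None.
At some moment in a run one of clamp_orange1, clamp_blue1, clamp_orange2, clamp_blue2, clamp_orange3, clamp_blue3 may be knocked a few centimetres aside while the robot is not near it.
Once in a run the grip may slacken for a moment while it holds something.
It also fails if it takes over 210 s, if anything falls off the work surface, if the arm or the gripper's body presses on something with over 40 N, if the wrist force passes 120 N, or if a joint passes its speed limit or range.

## Working session

There is one attempt and no reset: what is moved stays moved. The work goes in short steps, Python scripts to look and compute and a tool call to move; the robot and the scene stay as the last step left them, time stands still between calls to the robot, and variables do not carry over. Pictures are saved under pics/ and viewed, at most 14 in all, crops included, and the job is handed in when it is done.

Besides the shell and the picture viewer there is one more tool, called after "Call:" in YAML: its name, and indented under it one key for each argument. step_arm: Moves the arm, as the interface text tells. Its arguments: {"type":"object","properties":{"moves":{"type":"array"},"squeeze":{"type":"number"}},"required":["moves"]}

```bash
mkdir -p pics; ls
python3 - <<'E'
from rig import telemetry, imaging, r
import cv2
print(telemetry.sense())
for n in("scene","top","wrist"):
    c=imaging.calibration(n);print(n,c)
    if n!="wrist":
        im=imaging.grab_frame(n);cv2.imwrite(f"pics/{n}0.png",im[:,:,::-1])
E
```

```text
pics
{'clock': 0.0, 'qpos': array([-1.26939980e+00,  3.53639948e-01,  1.63411637e+00, -2.27663458e-05,
        1.15520233e+00, -2.37143547e-03]), 'qvel': array([ 0.00218455, -0.00021988, -0.00017361, -0.00141958,  0.00175532,
        0.00034624]), 'joint_efforts': array([-3.38956655e-03, -6.05252123e+01, -3.42078102e+01, -2.70824530e-04,
        9.37680539e-03,  1.43029473e-05]), 'eef_pos': array([ 186.82052802, -595.93702879,  230.57440135]), 'tcp_rot': array([-3.14022661e+00,  1.75763926e-05,  3.03777175e-01]), 'contact_force': array([-0.55829176, -0.05870816,  0.60339613]), 'wrist_torque': array([-0.02172863,  0.02755537,  0.03973199]), 'grasp_force': 0.0, 'opening': 0.9999625142199987}
scene {'fx': 474.00179531678435, 'fy': 474.00179531678435, 'cx': 321.1352577349672, 'cy': 233.86758469701493, 'cam_to_world': array([[ 6.07043497e-01, -6.60499537e-01,  4.41858071e-01,
         1.06932227e+03],
       [ 7.94597578e-01,  5.11941286e-01, -3.26390576e-01,
        -3.41527814e+02],
       [-1.06245649e-02,  5.49232629e-01,  8.35601961e-01,
         9.90438655e+02],
       [ 0.00000000e
[... 300 characters left out ...]
 -3.70293264e-03,  1.63912733e-02,
         4.88114581e+00],
       [ 1.56714948e-02,  1.46602100e-01,  9.89071397e-01,
         1.07804098e+03],
       [ 0.00000000e+00,  0.00000000e+00,  0.00000000e+00,
         1.00000000e+00]])}
wrist {'fx': 371.64829954431775, 'fy': 371.64829954431775, 'cx': 318.5582838333349, 'cy': 246.77760583338883, 'cam_to_world': array([[ 2.99318882e-01,  9.18065678e-01,  2.59930026e-01,
         2.53427754e+02],
       [-9.54151952e-01,  2.88426978e-01,  8.00245618e-02,
        -5.75340415e+02],
       [-1.50302839e-03, -2.71965604e-01,  9.62305799e-01,
         3.73551581e+02],
       [ 0.00000000e+00,  0.00000000e+00,  0.00000000e+00,
         1.00000000e+00]])}
```

View pics/top0.png

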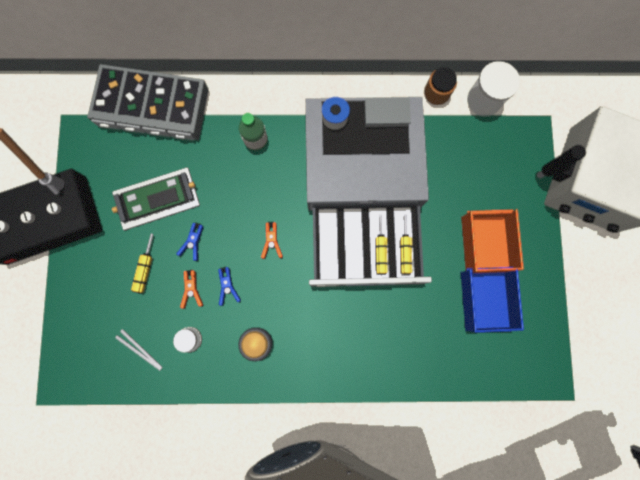

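View pics/scene0.png

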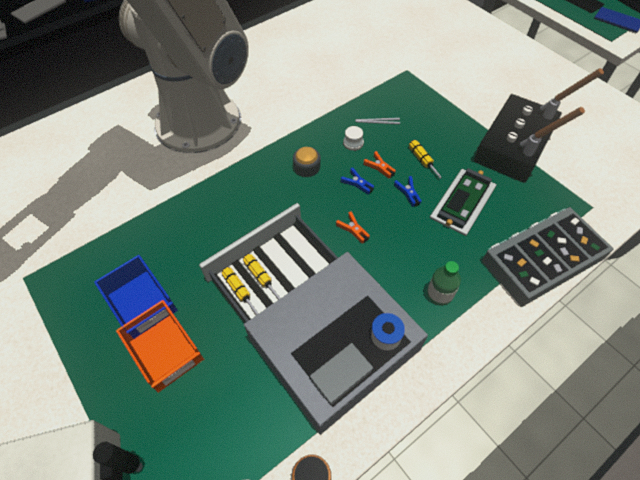

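Top view: four clamps, blue at (190,241) and (228,286), orange at (271,241) and (190,289). There is one loose driver at (143,265). The bins are at (493,241) orange and (496,300) blue. The drawer's two left slots are empty, and drivers are stored in the two right ones.

```bash
cat > h.py <<'E'
from rig import telemetry, imaging, r
import numpy as np, cv2
from scipy.spatial.transform import Rotation as R
def ray(cam,p,C):
    p=np.asarray(p,float)
    u=(p[0]-C["cx"])/C["fx"];v=(p[1]-C["cy"])/C["fy"]
    if cam=="wrist":
        t=np.hypot(u,v);s=np.sin(t)/max(t,1e-9);d=np.array([u*s,-v*s,-np.cos(t)])
    else: d=np.array([u,-v,-1.])
    M=C["cam_to_world"];return M[:3,3],M[:3,:3]@d
def at(cam,p,z,C=None):
    o,d=ray(cam,p,C or imaging.calibration(cam));return o+d*(z-o[2])/d[2]
HSV=dict(orange=((3,150,60),(14,255,255)),blue=((108,150,50),(128,255,255)),yellow=((20,130,80),(34,255,255)))
def blobs(cam,im,col,z,amin=60,amax=1500):
    C=imaging.calibration(cam)
    m=cv2.inRange(cv2.cvtColor(im,cv2.COLOR_RGB2HSV),*map(np.array,HSV[col]))
    m=cv2.morphologyEx(m,cv2.MORPH_CLOSE,np.ones((5,5)))
    n,l,s,c=cv2.connectedComponentsWithStats(m)
    out=[]
    for i in range(1,n):
        if amin<s[i,4]<amax:
            ys,xs=np.nonzero(l==i);P=np.array([at(cam,(x,y),z,C)[:2] for x,y in zip(xs,ys)])
            mu=P.mean(0);w,V=np.linalg.eigh(np.cov((P-mu).T));a=V[:,1]
            t=(P-mu)@a
            out.append(dict(px=c[i].round(),area=int(s[i,4]),mu=mu.round(1),ang=round(float(np.arctan2(a[1],a[0])),3),len=round(float(np.ptp(t)),1)))
    return out
def goto(x,y,z,yaw):
    """print row numbers (turn, shift) from present commanded ~ measured pose to tool-down pose"""
    s=telemetry.sense();R0=R.from_euler('xyz',s["tcp_rot"]);R1=R.from_euler('xyz',[np.pi,0,yaw])
    print("turn",((R0.inv()*R1).as_rotvec()/np.radians(45)).round(3),"shift",(R0.inv().apply(np.array([x,y,z])-s["eef_pos"])/200).round(3))
E
python3 - <<'E'
from h import *
im=imaging.grab_frame("top")
for n in("clamp_orange1","clamp_blue1","driver1"):
    for d in imaging.mark_of("top",n): print(n,np.round(d["xy"],1),round(d["conf"],2),at("top",d["xy"],10 if n[0]=="c" else 13).round(1))
for n,z in(("bin_orange",0),("bin_blue",0),("cabinet",0),("drawer_front",42),("slot0",16),("slot1",16),("slot2",16),("slot3",16),("phone_jig",0),("tip_cleaner",0),("paste_jar",0),("stored0",29)):
    for d in imaging.mark_of("top",n)[:4]: print(n,np.round(d["xy"],1),round(d["conf"],2),at("top",d["xy"],z).round(1))
for c,z in(("orange",15),("blue",15),("yellow",20)): 
    for b in blobs("top",im,c,z): print(c,b)
im=imaging.grab_frame("scene")
for n,z in(("clamp_orange1",10),("clamp_blue1",10),("driver1",13),("drawer_front",42),("slot2",16),("slot3",16),("bin_orange",0),("bin_blue",0)):
    for d in imaging.mark_of("scene",n)[:4]: print("S",n,np.round(d["xy"],1),round(d["conf"],2),at("scene",d["xy"],z).round(1))
C=imaging.calibration("top")
for p in [(311,281),(429,283),(306,203),(427,203),(307,98)]: print(p,at("top",p,78 if p[1]>210 else 88,C).round(1))
E
```

```text
clamp_orange1 [270.1 237.6] 0.95 [592.4 120.4  10. ]
clamp_orange1 [190.1 285. ] 0.63 [479.9 307.4  10. ]
clamp_blue1 [192.9 237. ] 0.86 [594.5 305.   10. ]
clamp_blue1 [228.2 281.8] 0.62 [487. 218.  10.]
driver1 [136.3 277.8] 0.98 [497.3 433.2  13. ]
bin_orange [479.4 243.5] 0.64 [ 577.5 -388.1    0. ]
bin_blue [482.4 294.7] 0.73 [ 453.5 -388.3    0. ]
cabinet [361.  161.2] 0.68 [ 786.1 -102.7    0. ]
drawer_front [369.4 282.2] 0.79 [ 482.6 -112.7   42. ]
drawer_front [376.9 244.6] 0.38 [ 570.  -132.1   42. ]
slot0 [380.4 243.7] 0.97 [ 575.7 -143.9   16. ]
slot0 [355.3 242.6] 0.89 [578.6 -83.8  16. ]
slot0 [328.  240.6] 0.87 [583.7 -18.6  16. ]
slot0 [403.1 241.8] 0.63 [ 580.1 -198.6   16. ]
slot1 [380.4 243.7] 0.97 [ 575.7 -143.9   16. ]
slot1 [355.3 242.6] 0.89 [578.6 -83.8  16. ]
slot1 [328.  240.6] 0.87 [583.7 -18.6  16. ]
slot1 [403.1 241.8] 0.63 [ 580.1 -198.6   16. ]
slot2 [380.4 243.7] 0.97 [ 575.7 -143.9   16. ]
slot2 [355.3 242.6] 0.89 [578.6 -83.8  16. ]
slot2 [328.  240.6] 0.87 [583.7 -18.6  16. ]
slot2 [403.1 241.8] 0.63 [ 580.1 -198.6   16. ]
slot3 [380.4 243.7] 0.97 [
[... 1875 characters left out ...]
_front [288.1 268.1] 0.74 [596.  -87.7  42. ]
S drawer_front [382.8 166.9] 0.39 [499.5 285.6  42. ]
S slot2 [286.7 266.5] 0.75 [577.5 -80.9  16. ]
S slot2 [264.5 280.2] 0.72 [ 575.7 -142.5   16. ]
S slot2 [305.8 254.2] 0.7 [577.8 -25.3  16. ]
S slot2 [246.4 297.7] 0.64 [ 587.8 -199.7   16. ]
S slot3 [286.7 266.5] 0.75 [577.5 -80.9  16. ]
S slot3 [264.5 280.2] 0.72 [ 575.7 -142.5   16. ]
S slot3 [305.8 254.2] 0.7 [577.8 -25.3  16. ]
S slot3 [246.4 297.7] 0.64 [ 587.8 -199.7   16. ]
S bin_orange [163.  353.8] 0.82 [ 582.5 -411.1    0. ]
(311, 281) [483.9  21.2  78. ]
(429, 283) [ 478.1 -241.7   78. ]
(306, 203) [658.9  32.1  88. ]
(427, 203) [ 658.3 -241.9   88. ]
(307, 98) [910.1  29.8  88. ]
```

Run:
```python
from h import *
goto(420,-200+0,231,0)
goto(187,-500,231,0)
C=imaging.calibration("top")
for p in [(467,212),(516,211),(522,270),(471,273),(467,270),(472,330),(521,328)]: print(p,at("top",p,70,C).round(1))
im=imaging.grab_frame("top")
cv2.imwrite("pics/crop1.png",np.hstack([cv2.resize(im[215:315,120:290],None,fx=2.9,fy=4)[...,::-1][:400], cv2.resize(im[200:340,460:530],(280,400))[...,::-1]]))
```

```text
turn [0.    0.    0.387] shift [ 1.705e+00 -1.543e+00  1.000e-03]
turn [0.    0.    0.387] shift [ 0.144 -0.46   0.001]
(467, 212) [ 641. -338.   70.]
(516, 211) [ 643.1 -451.8   70. ]
(522, 270) [ 506.8 -456.1   70. ]
(471, 273) [ 500.5 -339.7   70. ]
(467, 270) [ 507.4 -331.    70. ]
(472, 330) [ 374.2 -335.1   70. ]
(521, 328) [ 377.8 -444.7   70. ]
```

View pics/crop1.png

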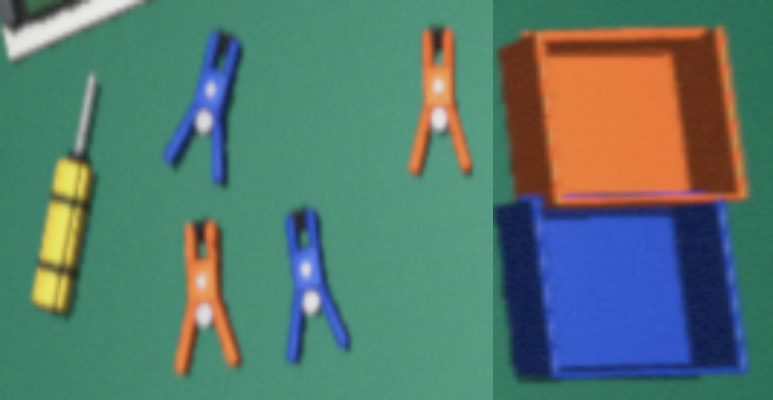

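Crop: all clamps have jaws pointing up (+x), and their hubs sit at about (270,237), (192,237), (189,285) and (227,282). The driver's handle is centred at (142,273). Now moving over the orange clamp nearest the drawer.

Call:
step_arm:
  moves:
    - [[0, 0, 0.387], [0.757, -0.53, 0], 0.6]
    - [[0, 0, 0.387], [0.757, -0.53, 0], 0.6]
    - [[0, 0, 0.387], [0.757, -0.53, 0], 0.6]
    - [[0, 0, 0.387], [0.757, -0.53, 0], 0.6]

```text
clock: 1.8
eef_pos: [300.8, -447.7, 231.3]
tcp_rot: [-3.141, -0.0, -0.0]
contact_force: [-0.1, 0.2, -0.8]
opening: 0.801
grasp_force: 0.0
```

Call:
step_arm:
  moves:
    - [[0, 0, 0], [0.487, -0.947, 0], 0.6]
    - [[0, 0, 0], [0.487, -0.947, 0], 0.6]
    - [[0, 0, 0], [0.487, -0.947, 0], 0.6]
    - [[0, 0, 0], [0.487, -0.947, 0], 0.6]
    - [[0, 0, 0], [0.487, -0.947, 0], 0.6]

```text
clock: 2.3
eef_pos: [398.5, -257.0, 231.5]
tcp_rot: [-3.141, -0.001, 0.003]
contact_force: [-0.2, -0.6, -0.1]
opening: 0.801
grasp_force: 0.0
```

Call:
step_arm:
  moves:
    - [[0, 0, 0], [0.487, -0.947, 0], 0.6]
    - [[0, 0, 0], [0.487, -0.947, 0], 0.6]
    - [[0, 0, 0], [0.487, -0.947, 0], 0.6]
    - [[0, 0, 0], [0.487, -0.947, 0], 0.6]
    - [[0, 0, 0], [0.487, -0.947, 0], 0.6]

```text
clock: 2.8
eef_pos: [496.5, -68.0, 231.5]
tcp_rot: [-3.141, -0.001, 0.003]
contact_force: [-0.3, -0.2, -0.9]
opening: 0.8
grasp_force: 0.0
```

Call:
step_arm:
  moves:
    - [[0, 0, 0], [0.487, -0.947, 0], 0.6]
    - [[0, 0, 0], [0.487, -0.947, 0], 0.6]
    - [[0, 0, 0], [0.487, -0.947, 0], 0.6]
    - [[0, 0, 0], [0.487, -0.947, 0], 0.6]
    - [[0, 0, 0], [0.487, -0.947, 0], 0.6]
    - [[0, 0, 0], [0.487, -0.947, 0], 0.6]

```text
clock: 3.4
eef_pos: [592.6, 119.0, 230.8]
tcp_rot: [3.141, 0.0, 0.002]
contact_force: [-0.3, -0.4, 0.5]
opening: 0.803
grasp_force: 0.0
```

```bash
cat >> h.py <<'E'
def wl(col,name,pic=None,cam="wrist"):
    s=telemetry.sense();print(s["eef_pos"].round(1),s["tcp_rot"].round(3),round(s["opening"],3),round(s["clock"],2))
    C=imaging.calibration(cam);im=imaging.grab_frame(cam)
    for b in blobs(cam,im,col,15,150 if cam=="wrist" else 60,9000 if cam=="wrist" else 1500): print(b)
    for d in imaging.mark_of(cam,name)[:3]: print("mark",np.round(d["xy"],1),round(d["conf"],2),at(cam,d["xy"],13 if name[0]=="d" else 10,C).round(1))
    if pic: cv2.imwrite(f"pics/{pic}.png",im[:,:,::-1])
E
python3 -c "
from h import *
wl('orange','clamp_orange1','w1')"
```

```text
[592.6 119.  230.8] [3.141e+00 0.000e+00 2.000e-03] 0.803 3.4
{'px': array([321., 221.]), 'area': 1442, 'mu': array([586. , 115.7]), 'ang': -3.113, 'len': 86.3}
{'px': array([157., 315.]), 'area': 1364, 'mu': array([478. , 303.3]), 'ang': 3.076, 'len': 93.7}
mark [157.3 310.9] 0.68 [481.7 305.9  10. ]
mark [320.9 211.4] 0.55 [595.9 116.9  10. ]
```

View pics/w1.png

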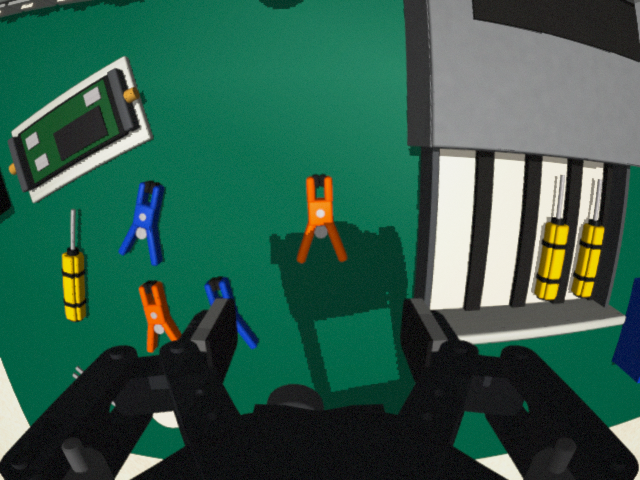

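Wrist view: the orange hub is at (320,213), which is (594,117) in the world, as the top camera gave. The opening command maps linearly to state. Descending to grip.

Call:
step_arm:
  moves:
    - [[0, 0, -0.04], [0.008, 0.01, 0.25], 0.5]
    - [[0, 0, -0.04], [0.008, 0.01, 0.5], 0.5]
    - [[0, 0, -0.04], [0.008, 0.01, 0.75], 0.5]
    - [[0, 0, -0.04], [0.008, 0.01, 0.95], 0.5]
    - [[0, 0, -0.04], [0.008, 0.01, 0.95], 0.5]

```text
clock: 4.0
eef_pos: [588.9, 113.3, 36.6]
tcp_rot: [3.14, 0.01, 0.029]
contact_force: [-1.0, 1.4, 0.6]
opening: 0.747
grasp_force: 0.0
```

Call:
step_arm:
  moves:
    - [[0, 0, 0], [0, 0, 0.1], 0.5]
    - [[0, 0, 0], [0, 0, 0.185], 0.5]
    - [[0, 0, 0], [0, 0, 0.185], 0.5]
    - [[0, 0, 0], [0, 0, 0.185], -1]
    - [[0, 0, 0], [0, 0, 0.185], -1]
    - [[0, 0, 0], [0, 0, 0.185], -1]
    - [[0, 0, 0], [0, 0, 0.185], -1]
    - [[0, 0, 0], [0, 0, 0.185], -1]
  squeeze: 50

```text
clock: 4.8
eef_pos: [594.6, 116.3, 6.2]
tcp_rot: [-3.141, -0.002, 0.031]
contact_force: [-0.9, -0.7, 9.1]
opening: 0.269
grasp_force: 45.3
```

Call:
step_arm:
  moves:
    - [[0, 0, 0], [0, 0, -0.2], -1]
    - [[0, 0, 0], [0, 0, -0.4], -1]
    - [[0, 0, 0], [0, 0, -0.6], -1]
    - [[0, 0, 0], [0, 0, -0.8], -1]
    - [[0, 0, 0], [0, 0, -0.8], -1]

```text
clock: 5.3
eef_pos: [597.2, 116.9, 171.1]
tcp_rot: [-3.14, -0.01, 0.031]
contact_force: [0.1, -0.5, -0.1]
opening: 0.266
grasp_force: 46.7
```

Call:
step_arm:
  moves:
    - [[0, 0, 0], [-0.055, 0.82, 0], -1]
    - [[0, 0, 0], [-0.055, 0.82, 0], -1]
    - [[0, 0, 0], [-0.055, 0.82, 0], -1]
    - [[0, 0, 0], [-0.055, 0.82, 0], -1]

```text
clock: 5.7
eef_pos: [587.0, -51.9, 164.3]
tcp_rot: [3.14, 0.0, 0.029]
contact_force: [-0.1, 0.1, -0.6]
opening: 0.267
grasp_force: 46.8
```

Call:
step_arm:
  moves:
    - [[0, 0, 0], [-0.055, 0.82, 0], -1]
    - [[0, 0, 0], [-0.055, 0.82, 0], -1]
    - [[0, 0, 0], [-0.055, 0.82, 0], -1]
    - [[0, 0, 0], [-0.055, 0.82, 0], -1]

```text
clock: 6.1
eef_pos: [581.5, -216.1, 164.3]
tcp_rot: [3.141, -0.0, 0.029]
contact_force: [-0.6, 0.4, 0.0]
opening: 0.273
grasp_force: 46.8
```

Call:
step_arm:
  moves:
    - [[0, 0, 0], [-0.055, 0.82, 0], -1]
    - [[0, 0, 0], [-0.055, 0.82, 0], -1]
    - [[0, 0, 0], [-0.055, 0.82, 0], -1]
    - [[0, 0, 0], [-0.055, 0.82, 0], -1]
    - [[0, 0, 0], [-0.055, 0.82, 0], -1]
    - [[0, 0, 0], [-0.055, 0.82, 0], -1]

```text
clock: 6.7
eef_pos: [576.0, -375.1, 163.8]
tcp_rot: [-3.14, 0.001, 0.031]
contact_force: [0.2, -0.1, 0.1]
opening: 0.269
grasp_force: 46.8
```

Run:
```python
from h import *
s=telemetry.sense();print(s["eef_pos"].round(1),s["opening"],s["grasp_force"])
im=imaging.grab_frame("wrist");cv2.imwrite("pics/w2.png",im[:,:,::-1])
```

```text
[ 576.  -375.1  163.8] 0.2687210704016227 46.78627540357411
```

View pics/w2.png

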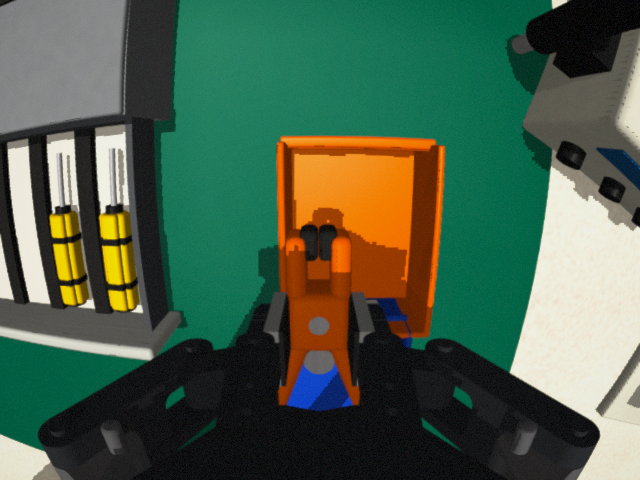

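Wrist view: the clamp is held square over the bin. The rim's left edge is at col 282, its right edge at col 440, and its back edge at row 142.

Run:
```python
from h import *
C=imaging.calibration("wrist")
for p in [(278,142),(448,147),(277,160),(433,334),(435,332),(320,139)]: print(p,at("wrist",p,70,C).round(1))
```

```text
(278, 142) [ 646.7 -346.5   70. ]
(448, 147) [ 649.4 -456.8   70. ]
(277, 160) [ 635.1 -346.1   70. ]
(433, 334) [ 513.7 -462.2   70. ]
(435, 332) [ 515.3 -463.5   70. ]
(320, 139) [ 649.2 -372.9   70. ]
```

Call:
step_arm:
  moves:
    - [[0, 0, 0], [0, 0.06, 0.15], -1]
    - [[0, 0, 0], [0, 0.06, 0.35], -1]
    - [[0, 0, 0], [0, 0.06, 0.55], -1]
    - [[0, 0, 0], [0, 0.06, 0.67], -1]
    - [[0, 0, 0], [0, 0.06, 0.67], -1]
    - [[0, 0, 0], [0, 0.06, 0.67], -0.2]
    - [[0, 0, 0], [0, 0.06, 0.67], -0.2]
    - [[0, 0, 0], [0, 0.06, 0.67], -0.2]

```text
clock: 7.55
eef_pos: [576.8, -387.7, 30.7]
tcp_rot: [3.142, -0.0, 0.032]
contact_force: [0.8, -0.6, 0.6]
opening: 0.4
grasp_force: 0.0
```

Call:
step_arm:
  moves:
    - [[0, 0, 0], [0, 0, -0.2], -0.2]
    - [[0, 0, 0], [0, 0, -0.45], -0.2]
    - [[0, 0, 0], [0, 0, -0.7], -0.2]
    - [[0, 0, 0], [0, 0, -0.9], 0.4]

```text
clock: 7.95
eef_pos: [576.9, -388.5, 213.9]
tcp_rot: [3.14, -0.002, 0.032]
contact_force: [0.7, 0.3, 0.2]
opening: 0.554
grasp_force: 0.0
```

Run:
```python
from h import *
wl('orange','clamp_orange1',cam="top")
wl('blue','clamp_blue1','t3',cam="top")
goto(481,306.5,210,.07);goto(594,304,210,-.28)
```

```text
[ 576.9 -388.5  213.9] [ 3.14e+00 -2.00e-03  3.20e-02] 0.554 7.95
{'px': array([437.,  93.]), 'area': 207, 'mu': array([ 958.9, -296.7]), 'ang': 1.18, 'len': 61.4}
{'px': array([190., 288.]), 'area': 348, 'mu': array([473.6, 305.7]), 'ang': -3.05, 'len': 82.4}
mark [481.7 244.2] 0.79 [ 574.4 -389.9   10. ]
mark [189.6 284.1] 0.65 [482.  308.6  10. ]
[ 579.4 -390.2  218. ] [ 3.135 -0.009  0.032] 0.699 8.05
{'px': array([336., 110.]), 'area': 458, 'mu': array([914.6, -39.8]), 'ang': 1.548, 'len': 65.4}
{'px': array([192., 240.]), 'area': 351, 'mu': array([586.1, 304.5]), 'ang': 2.872, 'len': 83.3}
{'px': array([226., 284.]), 'area': 301, 'mu': array([480.6, 221.9]), 'ang': -2.955, 'len': 84.5}
mark [227.6 283. ] 0.61 [484.2 219.3  10. ]
mark [189.8 238.5] 0.59 [590.9 312.3  10. ]
mark [361.1 160.3] 0.58 [ 785. -102.   10.]
turn [ 0.002 -0.003 -0.049] shift [-3.700e-01 -3.489e+00  3.000e-03]
turn [ 0.001 -0.003  0.397] shift [ 0.195 -3.458  0.004]
```

Call:
step_arm:
  moves:
    - [[0, 0, 0], [-0.093, -0.872, 0], 0.4]
    - [[0, 0, 0], [-0.093, -0.872, 0], 0.4]
    - [[0, 0, 0], [-0.093, -0.872, 0], 0.4]
    - [[0, 0, 0], [-0.093, -0.872, 0], 0.4]

```text
clock: 8.55
eef_pos: [550.0, -210.9, 208.1]
tcp_rot: [-3.139, 0.004, 0.032]
contact_force: [0.5, 0.4, -0.1]
opening: 0.698
grasp_force: 0.0
```

Call:
step_arm:
  moves:
    - [[0, 0, 0], [-0.093, -0.872, 0], 0.4]
    - [[0, 0, 0], [-0.093, -0.872, 0], 0.4]
    - [[0, 0, 0], [-0.093, -0.872, 0], 0.4]
    - [[0, 0, 0], [-0.093, -0.872, 0], 0.4]

```text
clock: 8.95
eef_pos: [525.9, -37.8, 208.4]
tcp_rot: [-3.14, 0.004, 0.033]
contact_force: [-0.1, 0.3, -0.2]
opening: 0.703
grasp_force: 0.0
```

Call:
step_arm:
  moves:
    - [[0, 0, 0], [-0.093, -0.872, 0], 0.4]
    - [[0, 0, 0], [-0.093, -0.872, 0], 0.4]
    - [[0, 0, 0], [-0.093, -0.872, 0], 0.4]
    - [[0, 0, 0], [-0.093, -0.872, 0], 0.4]

```text
clock: 9.35
eef_pos: [502.1, 135.6, 208.6]
tcp_rot: [-3.141, 0.003, 0.033]
contact_force: [0.1, -1.3, 0.3]
opening: 0.7
grasp_force: 0.0
```

Call:
step_arm:
  moves:
    - [[0, 0, -0.07], [-0.092, -0.872, 0], 0.4]
    - [[0, 0, -0.07], [-0.092, -0.872, 0], 0.4]
    - [[0, 0, -0.07], [-0.092, -0.872, 0.2], 0.4]
    - [[0, 0, -0.07], [-0.092, -0.872, 0.35], 0.4]
    - [[0, 0, -0.07], [-0.092, -0.872, 0.35], 0.4]
    - [[0, 0, -0.07], [-0.092, -0.872, 0.35], 0.4]

```text
clock: 9.95
eef_pos: [478.3, 305.8, 137.7]
tcp_rot: [3.139, 0.005, 0.088]
contact_force: [-0.3, 0.2, 0.9]
opening: 0.698
grasp_force: 0.0
```

Run:
```python
from h import *
wl('orange','clamp_orange1')
goto(482,306.7,4,.09)
```

```text
[478.3 305.8 137.7] [3.139 0.005 0.088] 0.698 9.95
{'px': array([318., 250.]), 'area': 2388, 'mu': array([470.5, 305.3]), 'ang': -3.054, 'len': 88.3}
mark [317.9 237.6] 0.65 [478.  306.1  10. ]
turn [ 0.001  0.001 -0.005] shift [ 0.009 -0.005  0.682]
```

Call:
step_arm:
  moves:
    - [[0, 0, 0], [0.008, 0, 0.2], 0.4]
    - [[0, 0, 0], [0.008, 0, 0.4], 0.4]
    - [[0, 0, 0], [0.008, 0, 0.6], 0.4]
    - [[0, 0, 0], [0.008, 0, 0.66], 0.4]
    - [[0, 0, 0], [0.008, 0, 0.66], 0.4]
    - [[0, 0, 0], [0.008, 0, 0.66], -1]
    - [[0, 0, 0], [0.008, 0, 0.66], -1]
    - [[0, 0, 0], [0.008, 0, 0.66], -1]

```text
clock: 10.85
eef_pos: [483.5, 307.2, 10.6]
tcp_rot: [-3.14, -0.003, 0.086]
contact_force: [-0.4, -0.9, 6.5]
opening: 0.266
grasp_force: 48.6
```

Call:
step_arm:
  moves:
    - [[0, 0, 0], [0, 0, 0], -1]
    - [[0, 0, 0], [0, 0, 0], -1]
    - [[0, 0, 0], [0, 0, -0.2], -1]
    - [[0, 0, 0], [0, 0, -0.4], -1]
    - [[0, 0, 0], [0, 0, -0.6], -1]
    - [[0, 0, 0], [0, 0, -0.8], -1]
    - [[0, 0, 0], [0, 0, -0.8], -1]

```text
clock: 11.55
eef_pos: [485.2, 308.6, 175.3]
tcp_rot: [-3.136, -0.01, 0.086]
contact_force: [0.1, 0.8, -0.8]
opening: 0.263
grasp_force: 54.7
```

Run:
```python
from h import *
goto(576,-414,165,.09)
```

```text
turn [-0.007 -0.013 -0.005] shift [0.14  3.639 0.034]
```

Call:
step_arm:
  moves:
    - [[0, 0, 0], [0.035, 0.91, 0], -1]
    - [[0, 0, 0], [0.035, 0.91, 0], -1]
    - [[0, 0, 0], [0.035, 0.91, 0], -1]
    - [[0, 0, 0], [0.035, 0.91, 0], -1]

```text
clock: 11.95
eef_pos: [504.4, 123.2, 168.7]
tcp_rot: [3.141, -0.001, 0.086]
contact_force: [0.3, -0.1, -0.6]
opening: 0.262
grasp_force: 54.7
```

Call:
step_arm:
  moves:
    - [[0, 0, 0], [0.035, 0.91, 0], -1]
    - [[0, 0, 0], [0.035, 0.91, 0], -1]
    - [[0, 0, 0], [0.035, 0.91, 0], -1]
    - [[0, 0, 0], [0.035, 0.91, 0], -1]

```text
clock: 12.35
eef_pos: [527.4, -57.9, 168.8]
tcp_rot: [3.141, -0.001, 0.085]
contact_force: [-0.0, 1.2, -1.0]
opening: 0.264
grasp_force: 54.7
```

Call:
step_arm:
  moves:
    - [[0, 0, 0], [0.035, 0.91, 0], -1]
    - [[0, 0, 0], [0.035, 0.91, 0], -1]
    - [[0, 0, 0], [0.035, 0.91, 0], -1]
    - [[0, 0, 0], [0.035, 0.91, 0], -1]

```text
clock: 12.75
eef_pos: [550.1, -238.9, 168.8]
tcp_rot: [3.14, -0.001, 0.085]
contact_force: [0.5, 0.7, -0.6]
opening: 0.266
grasp_force: 54.7
```

Call:
step_arm:
  moves:
    - [[0, 0, 0], [0.035, 0.91, 0], -1]
    - [[0, 0, 0], [0.035, 0.91, 0], -1]
    - [[0, 0, 0], [0.035, 0.91, 0], -1]
    - [[0, 0, 0], [0.035, 0.91, 0], -1]
    - [[0, 0, 0], [0.035, 0.91, 0], -1]
    - [[0, 0, 0], [0.035, 0.91, 0], -1]

```text
clock: 13.35
eef_pos: [572.1, -416.5, 167.9]
tcp_rot: [-3.141, 0.0, 0.085]
contact_force: [0.1, -0.1, 0.6]
opening: 0.263
grasp_force: 54.6
```

Run:
```python
from h import *
im=imaging.grab_frame("wrist");cv2.imwrite("pics/w4.png",im[:,:,::-1])
goto(576,-414,40,.05)
```

```text
turn [-0.001  0.001  0.046] shift [ 0.02  -0.006  0.64 ]
```

View pics/w4.png

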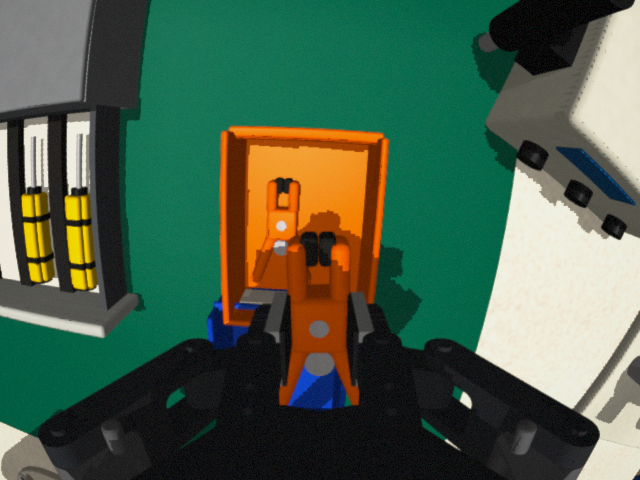

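The first clamp lies in the orange bin at (282,225). The second is held beside it, over the free half.

Call:
step_arm:
  moves:
    - [[0, 0, 0.05], [0.02, 0.01, 0.2], -1]
    - [[0, 0, 0.05], [0.02, 0.01, 0.4], -1]
    - [[0, 0, 0.05], [0.02, 0.01, 0.6], -1]
    - [[0, 0, 0.05], [0.02, 0.01, 0.6], -1]
    - [[0, 0, 0.05], [0.02, 0.01, 0.6], -0.28]
    - [[0, 0, 0.05], [0.02, 0.01, 0.6], -0.28]
    - [[0, 0, 0.05], [0.02, 0.01, 0.6], -0.28]

```text
clock: 14.1
eef_pos: [578.3, -418.8, 51.2]
tcp_rot: [3.139, -0.003, 0.047]
contact_force: [0.3, 0.2, 0.3]
opening: 0.357
grasp_force: 0.0
```

Call:
step_arm:
  moves:
    - [[0, 0, 0], [0, 0, -0.2], -0.28]
    - [[0, 0, 0], [0, 0, -0.45], -0.28]
    - [[0, 0, 0], [0, 0, -0.7], -0.28]
    - [[0, 0, 0], [0, 0, -0.8], 0.4]

```text
clock: 14.5
eef_pos: [579.1, -419.7, 216.5]
tcp_rot: [3.135, -0.008, 0.047]
contact_force: [0.8, 0.2, 0.6]
opening: 0.515
grasp_force: 0.0
```

Run:
```python
from h import *
wl('orange','clamp_orange1',cam="top")
wl('blue','clamp_blue1',cam="top")
goto(488.5,223.3,200,.187);goto(593.7,302.5,210,-.27)
```

```text
[ 579.1 -419.7  216.5] [ 3.135 -0.008  0.047] 0.515 14.5
{'px': array([436.,  93.]), 'area': 211, 'mu': array([ 959.9, -293.1]), 'ang': 1.231, 'len': 61.4}
mark [482.4 244.5] 0.84 [ 573.7 -391.6   10. ]
mark [496.4 245. ] 0.83 [ 572.3 -425.5   10. ]
[ 579.  -419.7  215.3] [ 3.135 -0.008  0.047] 0.682 14.6
{'px': array([336., 110.]), 'area': 455, 'mu': array([914.4, -39.6]), 'ang': 1.513, 'len': 65.8}
{'px': array([192., 240.]), 'area': 340, 'mu': array([586.2, 304.6]), 'ang': 2.876, 'len': 83.9}
{'px': array([226., 284.]), 'area': 301, 'mu': array([480.7, 221.9]), 'ang': -2.958, 'len': 84.4}
mark [190.2 237.5] 0.65 [593.3 311.4  10. ]
mark [226.2 281.8] 0.59 [487.  222.7  10. ]
turn [ 0.002 -0.002 -0.178] shift [-0.292 -3.225  0.044]
turn [ 0.001 -0.003  0.403] shift [ 0.253 -3.596 -0.006]
```

Both orange clamps are in. Next is the blue clamp at (488,223).

Call:
step_arm:
  moves:
    - [[0, 0, 0], [-0.073, -0.806, 0], 0.4]
    - [[0, 0, 0], [-0.073, -0.806, 0], 0.4]
    - [[0, 0, 0], [-0.073, -0.806, 0], 0.4]
    - [[0, 0, 0], [-0.073, -0.806, 0], 0.4]

```text
clock: 15.1
eef_pos: [552.5, -253.0, 206.7]
tcp_rot: [-3.138, 0.004, 0.049]
contact_force: [-0.6, 0.3, 0.5]
opening: 0.701
grasp_force: 0.0
```

Call:
step_arm:
  moves:
    - [[0, 0, 0], [-0.073, -0.806, 0], 0.4]
    - [[0, 0, 0], [-0.073, -0.806, 0], 0.4]
    - [[0, 0, 0], [-0.073, -0.806, 0], 0.4]
    - [[0, 0, 0], [-0.073, -0.806, 0], 0.4]

```text
clock: 15.5
eef_pos: [530.7, -93.7, 207.2]
tcp_rot: [-3.14, 0.003, 0.049]
contact_force: [0.0, -0.6, 0.3]
opening: 0.703
grasp_force: 0.0
```

Call:
step_arm:
  moves:
    - [[0, 0, 0], [-0.073, -0.806, 0], 0.4]
    - [[0, 0, 0], [-0.073, -0.806, 0], 0.4]
    - [[0, 0, 0], [-0.073, -0.806, 0], 0.4]
    - [[0, 0, 0], [-0.073, -0.806, 0], 0.4]

```text
clock: 15.9
eef_pos: [509.4, 66.1, 207.6]
tcp_rot: [-3.141, 0.001, 0.05]
contact_force: [0.9, 0.4, 0.1]
opening: 0.698
grasp_force: 0.0
```

Call:
step_arm:
  moves:
    - [[0, 0, -0.178], [-0.073, -0.807, 0], 0.4]
    - [[0, 0, -0.178], [-0.073, -0.807, 0], 0.4]
    - [[0, 0, -0.178], [-0.073, -0.807, 0.2], 0.4]
    - [[0, 0, -0.178], [-0.073, -0.807, 0.35], 0.4]
    - [[0, 0, -0.178], [-0.073, -0.807, 0.35], 0.4]
    - [[0, 0, -0.178], [-0.073, -0.807, 0.35], 0.4]

```text
clock: 16.5
eef_pos: [487.8, 222.7, 137.3]
tcp_rot: [3.14, 0.003, 0.188]
contact_force: [0.5, -0.8, 1.2]
opening: 0.698
grasp_force: 0.0
```

Run:
```python
from h import *
wl('blue','clamp_blue1')
goto(488.5,223.3,4,.187)
```

```text
[487.8 222.7 137.3] [3.14e+00 3.00e-03 1.88e-01] 0.698 16.5
{'px': array([231.,  89.]), 'area': 3301, 'mu': array([587. , 305.6]), 'ang': 2.842, 'len': 86.2}
{'px': array([318., 248.]), 'area': 2756, 'mu': array([482. , 221.6]), 'ang': -2.938, 'len': 86.8}
mark [321.6 238.8] 0.96 [487.5 220.2  10. ]
mark [236.7  78.3] 0.94 [594.5 303.2  10. ]
turn [ 0.    -0.002 -0.001] shift [-0.004 -0.004  0.676]
```

Call:
step_arm:
  moves:
    - [[0, 0, 0], [0, 0, 0.2], 0.4]
    - [[0, 0, 0], [0, 0, 0.4], 0.4]
    - [[0, 0, 0], [0, 0, 0.6], 0.4]
    - [[0, 0, 0], [0, 0, 0.66], 0.4]
    - [[0, 0, 0], [0, 0, 0.66], 0.4]
    - [[0, 0, 0], [0, 0, 0.66], -1]
    - [[0, 0, 0], [0, 0, 0.66], -1]
    - [[0, 0, 0], [0, 0, 0.66], -1]

```text
clock: 17.4
eef_pos: [489.7, 224.0, 8.5]
tcp_rot: [-3.141, -0.003, 0.187]
contact_force: [0.2, -1.7, 7.9]
opening: 0.268
grasp_force: 48.4
```

Call:
step_arm:
  moves:
    - [[0, 0, 0], [0, 0, 0], -1]
    - [[0, 0, 0], [0, 0, 0], -1]
    - [[0, 0, 0], [0, 0, -0.2], -1]
    - [[0, 0, 0], [0, 0, -0.4], -1]
    - [[0, 0, 0], [0, 0, -0.6], -1]
    - [[0, 0, 0], [0, 0, -0.8], -1]
    - [[0, 0, 0], [0, 0, -0.8], -1]

```text
clock: 18.1
eef_pos: [491.5, 225.1, 173.0]
tcp_rot: [-3.139, -0.011, 0.187]
contact_force: [1.1, 0.8, -0.4]
opening: 0.27
grasp_force: 49.7
```

Run:
```python
from h import *
goto(437,-386,165,0)
```

```text
turn [-0.005 -0.013  0.238] shift [-0.836  2.952  0.023]
```

Call:
step_arm:
  moves:
    - [[0, 0, 0], [-0.279, 0.984, 0], -1]
    - [[0, 0, 0], [-0.279, 0.984, 0], -1]
    - [[0, 0, 0], [-0.279, 0.984, 0], -1]
    - [[0, 0, 0], [-0.279, 0.984, 0], -1]
    - [[0, 0, 0], [-0.279, 0.984, 0], -1]

```text
clock: 18.6
eef_pos: [468.8, 15.5, 166.6]
tcp_rot: [3.14, 0.0, 0.183]
contact_force: [-0.3, 0.1, -0.3]
opening: 0.268
grasp_force: 49.7
```

Call:
step_arm:
  moves:
    - [[0, 0, 0], [-0.279, 0.984, 0], -1]
    - [[0, 0, 0], [-0.279, 0.984, 0], -1]
    - [[0, 0, 0], [-0.279, 0.984, 0], -1]
    - [[0, 0, 0], [-0.279, 0.984, 0], -1]
    - [[0, 0, 0], [-0.279, 0.984, 0], -1]

```text
clock: 19.1
eef_pos: [451.5, -188.2, 166.8]
tcp_rot: [3.139, -0.001, 0.183]
contact_force: [-0.1, 1.2, -0.6]
opening: 0.268
grasp_force: 49.7
```

Call:
step_arm:
  moves:
    - [[0, 0, 0.238], [-0.279, 0.984, 0], -1]
    - [[0, 0, 0.238], [-0.279, 0.984, 0], -1]
    - [[0, 0, 0.238], [-0.279, 0.984, 0], -1]
    - [[0, 0, 0.238], [-0.279, 0.984, 0], -1]
    - [[0, 0, 0.238], [-0.279, 0.984, 0], -1]
    - [[0, 0, 0.238], [-0.279, 0.984, 0], -1]

```text
clock: 19.7
eef_pos: [433.3, -388.1, 166.1]
tcp_rot: [-3.141, -0.0, -0.002]
contact_force: [-0.4, 1.4, -0.4]
opening: 0.268
grasp_force: 49.7
```

Run:
```python
from h import *
im=imaging.grab_frame("wrist");cv2.imwrite("pics/w5.png",im[:,:,::-1])
goto(437,-386,40,.0)
```

```text
turn [-0.001  0.    -0.001] shift [ 0.019 -0.004  0.63 ]
```

View pics/w5.png

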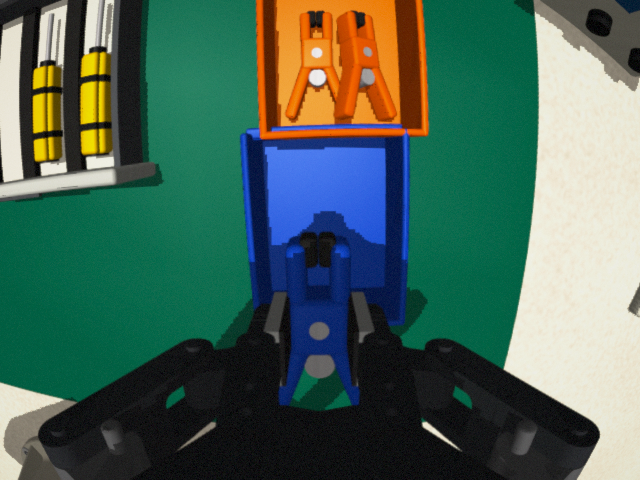

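Both orange clamps lie in the orange bin at (317,60) and (365,60). The blue bin's rim runs from col 243 to 408, with its back at row 130.

Call:
step_arm:
  moves:
    - [[0, 0, 0], [0.03, -0.03, 0.2], -1]
    - [[0, 0, 0], [0.03, -0.03, 0.4], -1]
    - [[0, 0, 0], [0.03, -0.03, 0.6], -1]
    - [[0, 0, 0], [0.03, -0.03, 0.67], -1]
    - [[0, 0, 0], [0.03, -0.03, 0.67], -1]
    - [[0, 0, 0], [0.03, -0.03, 0.67], -0.25]
    - [[0, 0, 0], [0.03, -0.03, 0.67], -0.25]
    - [[0, 0, 0], [0.03, -0.03, 0.67], -0.25]

```text
clock: 20.55
eef_pos: [440.3, -382.5, 34.1]
tcp_rot: [3.14, -0.002, -0.0]
contact_force: [0.9, 0.5, 0.3]
opening: 0.375
grasp_force: 0.0
```

Call:
step_arm:
  moves:
    - [[0, 0, 0], [0, 0, -0.2], -0.25]
    - [[0, 0, 0], [0, 0, -0.45], -0.25]
    - [[0, 0, 0], [0, 0, -0.7], -0.25]
    - [[0, 0, 0], [0, 0, -0.9], 0.4]

```text
clock: 20.95
eef_pos: [439.8, -382.3, 216.5]
tcp_rot: [3.139, -0.003, -0.0]
contact_force: [-0.5, -0.7, 0.1]
opening: 0.528
grasp_force: 0.0
```

Run:
```python
from h import *
wl('blue','clamp_blue1',cam="top")
goto(594,303,200,-.28)
```

```text
[ 439.8 -382.3  216.5] [ 3.139e+00 -3.000e-03 -0.000e+00] 0.528 20.95
{'px': array([336., 110.]), 'area': 457, 'mu': array([914.4, -39.7]), 'ang': 1.474, 'len': 66.5}
{'px': array([192., 240.]), 'area': 348, 'mu': array([585.9, 304.5]), 'ang': 2.881, 'len': 84.6}
mark [481.6 302.1] 0.75 [ 435.9 -381.7   10. ]
mark [189.4 237.9] 0.69 [592.3 313.3  10. ]
turn [ 0.008 -0.013  0.356] shift [ 0.758 -3.437  0.079]
```

Call:
step_arm:
  moves:
    - [[0, 0, 0], [0.19, -0.859, 0], 0.4]
    - [[0, 0, 0], [0.19, -0.859, 0], 0.4]
    - [[0, 0, 0], [0.19, -0.859, 0], 0.4]
    - [[0, 0, 0], [0.19, -0.859, 0], 0.4]

```text
clock: 21.45
eef_pos: [477.3, -206.9, 212.6]
tcp_rot: [-3.141, -0.001, 0.001]
contact_force: [-0.0, -0.5, 0.8]
opening: 0.701
grasp_force: 0.0
```

Call:
step_arm:
  moves:
    - [[0, 0, 0], [0.19, -0.859, 0], 0.4]
    - [[0, 0, 0], [0.19, -0.859, 0], 0.4]
    - [[0, 0, 0], [0.19, -0.859, 0], 0.4]
    - [[0, 0, 0], [0.19, -0.859, 0], 0.4]

```text
clock: 21.85
eef_pos: [515.7, -35.0, 212.8]
tcp_rot: [-3.141, -0.001, 0.001]
contact_force: [0.4, -0.2, 0.1]
opening: 0.7
grasp_force: 0.0
```

Call:
step_arm:
  moves:
    - [[0, 0, 0], [0.19, -0.859, 0], 0.4]
    - [[0, 0, 0], [0.19, -0.859, 0], 0.4]
    - [[0, 0, 0], [0.19, -0.859, 0], 0.4]
    - [[0, 0, 0], [0.19, -0.859, 0], 0.4]

```text
clock: 22.25
eef_pos: [553.9, 137.2, 212.8]
tcp_rot: [-3.14, -0.001, 0.001]
contact_force: [0.3, -0.5, 0.7]
opening: 0.699
grasp_force: 0.0
```

Call:
step_arm:
  moves:
    - [[0, 0, 0.35], [0.19, -0.859, 0], 0.4]
    - [[0, 0, 0.35], [0.19, -0.859, 0], 0.4]
    - [[0, 0, 0.35], [0.19, -0.859, 0.2], 0.4]
    - [[0, 0, 0.35], [0.19, -0.859, 0.35], 0.4]
    - [[0, 0, 0.35], [0.19, -0.859, 0.35], 0.4]
    - [[0, 0, 0.35], [0.19, -0.859, 0.35], 0.4]

```text
clock: 22.85
eef_pos: [590.3, 305.5, 140.7]
tcp_rot: [3.139, 0.002, -0.274]
contact_force: [0.5, -0.1, 0.1]
opening: 0.701
grasp_force: 0.0
```

Run:
```python
from h import *
wl('blue','clamp_blue1')
goto(594,303,4,-.28)
```

```text
[590.3 305.5 140.7] [ 3.139e+00  2.000e-03 -2.740e-01] 0.701 22.85
{'px': array([319., 241.]), 'area': 2685, 'mu': array([588.7, 305.5]), 'ang': 2.841, 'len': 87.2}
mark [320.1 229.9] 0.86 [595.  303.1  10. ]
turn [-0.    -0.001  0.006] shift [0.012 0.006 0.697]
```

Call:
step_arm:
  moves:
    - [[0, 0, 0.03], [0.025, 0.004, 0.2], 0.4]
    - [[0, 0, 0.03], [0.025, 0.004, 0.4], 0.4]
    - [[0, 0, 0.03], [0.025, 0.004, 0.6], 0.4]
    - [[0, 0, 0.03], [0.025, 0.004, 0.68], 0.4]
    - [[0, 0, 0.03], [0.025, 0.004, 0.68], 0.4]
    - [[0, 0, 0.03], [0.025, 0.004, 0.68], -1]
    - [[0, 0, 0.03], [0.025, 0.004, 0.68], -1]
    - [[0, 0, 0.03], [0.025, 0.004, 0.68], -1]

```text
clock: 23.75
eef_pos: [597.6, 303.9, 9.1]
tcp_rot: [-3.139, -0.003, -0.298]
contact_force: [-0.5, -0.3, 5.5]
opening: 0.268
grasp_force: 48.5
```

Call:
step_arm:
  moves:
    - [[0, 0, 0], [0, 0, 0], -1]
    - [[0, 0, 0], [0, 0, 0], -1]
    - [[0, 0, 0], [0, 0, -0.2], -1]
    - [[0, 0, 0], [0, 0, -0.4], -1]
    - [[0, 0, 0], [0, 0, -0.6], -1]
    - [[0, 0, 0], [0, 0, -0.8], -1]
    - [[0, 0, 0], [0, 0, -0.8], -1]

```text
clock: 24.45
eef_pos: [599.6, 305.2, 174.5]
tcp_rot: [-3.133, -0.009, -0.299]
contact_force: [1.1, 0.7, 0.4]
opening: 0.269
grasp_force: 49.4
```

Run:
```python
from h import *
goto(441,-413,165,0)
```

```text
turn [-0.009 -0.013 -0.38 ] shift [0.298 3.666 0.019]
```

Call:
step_arm:
  moves:
    - [[0, 0, 0], [0.075, 0.917, 0], -1]
    - [[0, 0, 0], [0.075, 0.917, 0], -1]
    - [[0, 0, 0], [0.075, 0.917, 0], -1]
    - [[0, 0, 0], [0.075, 0.917, 0], -1]

```text
clock: 24.85
eef_pos: [555.3, 121.2, 166.9]
tcp_rot: [3.141, -0.001, -0.299]
contact_force: [0.0, -0.5, -0.7]
opening: 0.271
grasp_force: 49.4
```

Call:
step_arm:
  moves:
    - [[0, 0, 0], [0.075, 0.917, 0], -1]
    - [[0, 0, 0], [0.075, 0.917, 0], -1]
    - [[0, 0, 0], [0.075, 0.917, 0], -1]
    - [[0, 0, 0], [0.075, 0.917, 0], -1]

```text
clock: 25.25
eef_pos: [515.9, -58.6, 167.1]
tcp_rot: [3.141, -0.001, -0.299]
contact_force: [0.6, 0.1, -0.5]
opening: 0.271
grasp_force: 49.4
```

Call:
step_arm:
  moves:
    - [[0, 0, 0], [0.075, 0.917, 0], -1]
    - [[0, 0, 0], [0.075, 0.917, 0], -1]
    - [[0, 0, 0], [0.075, 0.917, 0], -1]
    - [[0, 0, 0], [0.075, 0.917, 0], -1]

```text
clock: 25.65
eef_pos: [476.4, -238.6, 167.2]
tcp_rot: [3.141, -0.002, -0.3]
contact_force: [0.2, -0.4, -0.2]
opening: 0.268
grasp_force: 49.4
```

Call:
step_arm:
  moves:
    - [[0, 0, -0.38], [0.075, 0.917, 0], -1]
    - [[0, 0, -0.38], [0.075, 0.917, 0], -1]
    - [[0, 0, -0.38], [0.075, 0.917, 0], -1]
    - [[0, 0, -0.38], [0.075, 0.917, 0], -1]
    - [[0, 0, -0.38], [0.075, 0.917, 0], -1]
    - [[0, 0, -0.38], [0.075, 0.917, 0], -1]

```text
clock: 26.25
eef_pos: [437.1, -416.1, 166.6]
tcp_rot: [3.142, -0.0, -0.002]
contact_force: [0.4, 0.8, -0.3]
opening: 0.268
grasp_force: 49.4
```

Run:
```python
from h import *
wl('blue','clamp_blue1')
goto(440,-412,50,0)
```

```text
[ 437.1 -416.1  166.6] [ 3.142e+00 -0.000e+00 -2.000e-03] 0.268 26.25
{'px': array([296., 132.]), 'area': 452, 'mu': array([ 517.1, -396.8]), 'ang': 1.601, 'len': 102.1}
mark [274.3 227.1] 0.64 [ 439.2 -379.1   10. ]
mark [320.3  58.4] 0.53 [ 577.4 -417.5   10. ]
turn [-0. -0.  0.] shift [ 0.012 -0.013  0.582]
```

Call:
step_arm:
  moves:
    - [[0, 0, 0], [0.012, -0.015, 0.2], -1]
    - [[0, 0, 0], [0.012, -0.015, 0.4], -1]
    - [[0, 0, 0], [0.012, -0.015, 0.58], -1]
    - [[0, 0, 0], [0.012, -0.015, 0.58], -1]
    - [[0, 0, 0], [0.012, -0.015, 0.58], -0.28]
    - [[0, 0, 0], [0.012, -0.015, 0.58], -0.28]
    - [[0, 0, 0], [0.012, -0.015, 0.58], -0.28]

```text
clock: 27.05
eef_pos: [441.2, -413.3, 52.5]
tcp_rot: [3.139, -0.003, 0.0]
contact_force: [0.3, 0.8, -0.7]
opening: 0.359
grasp_force: 0.0
```

Call:
step_arm:
  moves:
    - [[0, 0, 0], [0, 0, -0.2], -0.28]
    - [[0, 0, 0], [0, 0, -0.45], -0.28]
    - [[0, 0, 0], [0, 0, -0.7], -0.28]
    - [[0, 0, 0], [0, 0, -0.8], 0.4]

```text
clock: 27.45
eef_pos: [441.8, -414.3, 217.3]
tcp_rot: [3.135, -0.007, -0.0]
contact_force: [-0.0, -0.6, 0.6]
opening: 0.516
grasp_force: 0.0
```

Run:
```python
from h import *
wl('blue','clamp_blue1',"t6",cam="top")
wl('yellow','driver1',cam="top")
goto(507,421,200,-.2)
```

```text
[ 441.8 -414.3  217.3] [ 3.135 -0.007 -0.   ] 0.516 27.45
{'px': array([336., 110.]), 'area': 458, 'mu': array([914.3, -39.7]), 'ang': 1.398, 'len': 66.8}
mark [485.9 301.3] 0.72 [ 437.7 -392.1   10. ]
mark [362.5 162.9] 0.46 [ 778.4 -105.3   10. ]
[ 441.9 -414.3  216.2] [ 3.135 -0.007 -0.   ] 0.684 27.55
{'px': array([381., 254.]), 'area': 372, 'mu': array([ 549.9, -145.1]), 'ang': 3.135, 'len': 88.9}
{'px': array([406., 255.]), 'area': 374, 'mu': array([ 549.3, -203.9]), 'ang': 3.104, 'len': 89.3}
{'px': array([141., 273.]), 'area': 443, 'mu': array([507.6, 421.5]), 'ang': 2.943, 'len': 88.5}
mark [137.2 273.2] 0.81 [508.1 431.7  13. ]
turn [ 0.002 -0.002  0.254] shift [ 0.333 -4.168  0.052]
```

View pics/t6.png

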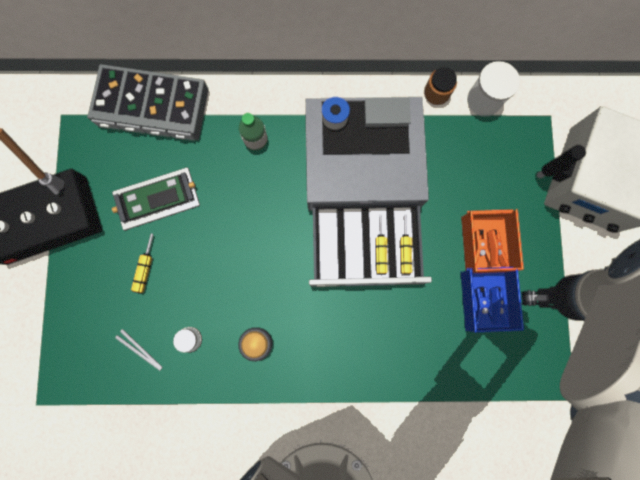

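All four clamps are in their bins at (482–498, 245) and (484–498, 300). Only the driver at (142,271) is still loose. Moving to it.

Call:
step_arm:
  moves:
    - [[0, 0, 0], [0.067, -0.834, 0], 0.4]
    - [[0, 0, 0], [0.067, -0.834, 0], 0.4]
    - [[0, 0, 0], [0.067, -0.834, 0], 0.4]
    - [[0, 0, 0], [0.067, -0.834, 0], 0.4]

```text
clock: 28.05
eef_pos: [451.9, -241.5, 208.8]
tcp_rot: [-3.139, 0.003, 0.001]
contact_force: [-0.3, -0.7, 0.8]
opening: 0.699
grasp_force: 0.0
```

Call:
step_arm:
  moves:
    - [[0, 0, 0], [0.067, -0.834, 0], 0.4]
    - [[0, 0, 0], [0.067, -0.834, 0], 0.4]
    - [[0, 0, 0], [0.067, -0.834, 0], 0.4]
    - [[0, 0, 0], [0.067, -0.834, 0], 0.4]

```text
clock: 28.45
eef_pos: [465.5, -75.2, 209.0]
tcp_rot: [-3.14, 0.003, 0.002]
contact_force: [0.2, -0.1, 0.5]
opening: 0.7
grasp_force: 0.0
```

Call:
step_arm:
  moves:
    - [[0, 0, 0], [0.067, -0.834, 0], 0.4]
    - [[0, 0, 0], [0.067, -0.834, 0], 0.4]
    - [[0, 0, 0], [0.067, -0.834, 0], 0.4]
    - [[0, 0, 0], [0.067, -0.834, 0], 0.4]

```text
clock: 28.85
eef_pos: [479.3, 91.5, 209.1]
tcp_rot: [-3.141, 0.002, 0.002]
contact_force: [0.3, -0.0, 0.6]
opening: 0.699
grasp_force: 0.0
```

Call:
step_arm:
  moves:
    - [[0, 0, 0], [0.067, -0.834, 0], 0.4]
    - [[0, 0, 0], [0.067, -0.834, 0], 0.4]
    - [[0, 0, 0], [0.067, -0.834, 0], 0.4]
    - [[0, 0, 0], [0.067, -0.834, 0], 0.4]

```text
clock: 29.25
eef_pos: [493.0, 258.4, 209.0]
tcp_rot: [-3.141, 0.001, 0.002]
contact_force: [0.1, -0.3, 0.3]
opening: 0.699
grasp_force: 0.0
```

Call:
step_arm:
  moves:
    - [[0, 0, 0.25], [0.067, -0.834, 0], 0.4]
    - [[0, 0, 0.25], [0.067, -0.834, 0], 0.4]
    - [[0, 0, 0.25], [0.067, -0.834, 0.2], 0.4]
    - [[0, 0, 0.25], [0.067, -0.834, 0.35], 0.4]
    - [[0, 0, 0.25], [0.067, -0.834, 0.35], 0.4]
    - [[0, 0, 0.25], [0.067, -0.834, 0.35], 0.4]

```text
clock: 29.85
eef_pos: [505.8, 420.3, 138.0]
tcp_rot: [3.138, 0.003, -0.196]
contact_force: [1.2, 0.8, -0.1]
opening: 0.699
grasp_force: 0.0
```

Run:
```python
from h import *
wl('yellow','driver1')
goto(507.6,421.5,3,-.2)
```

```text
[505.8 420.3 138. ] [ 3.138e+00  3.000e-03 -1.960e-01] 0.699 29.85
{'px': array([316., 192.]), 'area': 1120, 'mu': array([541.7, 415.5]), 'ang': 1.372, 'len': 26.2}
{'px': array([316., 237.]), 'area': 1677, 'mu': array([508.5, 422.4]), 'ang': 2.94, 'len': 37.0}
{'px': array([316., 280.]), 'area': 825, 'mu': array([475.2, 429.1]), 'ang': 1.402, 'len': 26.6}
mark [315.3 232.4] 0.92 [510.7 421.7  13. ]
turn [-0.    -0.001  0.004] shift [-0.001 -0.004  0.691]
```

Call:
step_arm:
  moves:
    - [[0, 0, 0], [0.01, -0.01, 0.2], 0.4]
    - [[0, 0, 0], [0.01, -0.01, 0.4], 0.4]
    - [[0, 0, 0], [0.01, -0.01, 0.6], 0.4]
    - [[0, 0, 0], [0.01, -0.01, 0.675], 0.4]
    - [[0, 0, 0], [0.01, -0.01, 0.675], 0.4]
    - [[0, 0, 0], [0.01, -0.01, 0.675], -1]
    - [[0, 0, 0], [0.01, -0.01, 0.675], -1]
    - [[0, 0, 0], [0.01, -0.01, 0.675], -1]
  squeeze: 60

```text
clock: 30.75
eef_pos: [510.9, 424.2, 8.1]
tcp_rot: [-3.139, -0.003, -0.196]
contact_force: [1.3, -1.2, 8.5]
opening: 0.289
grasp_force: 60.0
```

Call:
step_arm:
  moves:
    - [[0, 0, 0], [0, 0, 0], -1]
    - [[0, 0, 0], [0, 0, 0], -1]
    - [[0, 0, 0], [0, 0, -0.2], -1]
    - [[0, 0, 0], [0, 0, -0.4], -1]
    - [[0, 0, 0], [0, 0, -0.6], -1]
    - [[0, 0, 0], [0, 0, -0.8], -1]
    - [[0, 0, 0], [0, 0, -0.8], -1]

```text
clock: 31.45
eef_pos: [512.5, 425.7, 173.5]
tcp_rot: [-3.132, -0.008, -0.196]
contact_force: [1.0, 0.7, -0.1]
opening: 0.286
grasp_force: 59.4
```

Run:
```python
from h import *
goto(548,-80,165,0)
im=imaging.grab_frame("wrist");cv2.imwrite("pics/w7.png",im[:,:,::-1])
```

```text
turn [-0.011 -0.011 -0.25 ] shift [0.667 2.446 0.025]
```

View pics/w7.png

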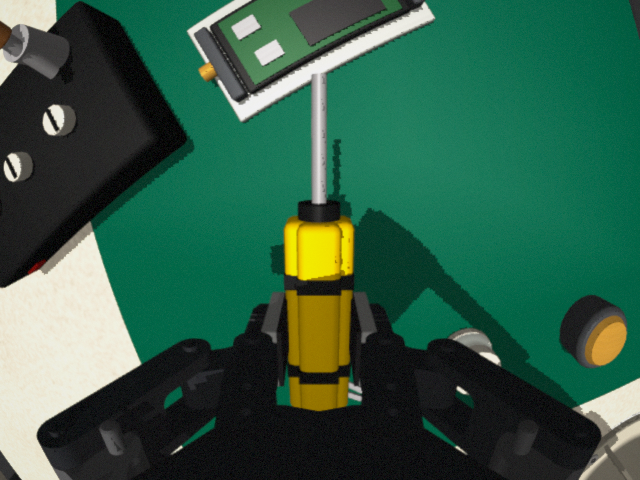

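The driver is held square at mid-handle, with its tip ahead. Carrying it to the empty third slot (y ≈ -82), beside the stored ones.

Call:
step_arm:
  moves:
    - [[0, 0, 0], [0.222, 0.815, 0], -1]
    - [[0, 0, 0], [0.222, 0.815, 0], -1]
    - [[0, 0, 0], [0.222, 0.815, 0], -1]
    - [[0, 0, 0], [0.222, 0.815, 0], -1]
    - [[0, 0, 0], [0.222, 0.815, 0], -1]

```text
clock: 32.0
eef_pos: [520.7, 252.0, 164.8]
tcp_rot: [3.141, 0.001, -0.199]
contact_force: [0.4, 1.5, -0.9]
opening: 0.287
grasp_force: 59.5
```

Call:
step_arm:
  moves:
    - [[0, 0, 0], [0.222, 0.815, 0], -1]
    - [[0, 0, 0], [0.222, 0.815, 0], -1]
    - [[0, 0, 0], [0.222, 0.815, 0], -1]
    - [[0, 0, 0], [0.222, 0.815, 0], -1]
    - [[0, 0, 0], [0.222, 0.815, 0], -1]

```text
clock: 32.5
eef_pos: [533.2, 84.8, 165.1]
tcp_rot: [3.142, 0.0, -0.199]
contact_force: [-0.3, 0.3, -0.2]
opening: 0.288
grasp_force: 59.6
```

Call:
step_arm:
  moves:
    - [[0, 0, -0.24], [0.222, 0.815, 0], -1]
    - [[0, 0, -0.24], [0.222, 0.815, 0], -1]
    - [[0, 0, -0.24], [0.222, 0.815, 0], -1]
    - [[0, 0, -0.24], [0.222, 0.815, 0], -1]
    - [[0, 0, -0.24], [0.222, 0.815, 0], -1]
    - [[0, 0, -0.24], [0.222, 0.815, 0], -1]
    - [[0, 0, -0.24], [0.222, 0.815, 0], -1]

```text
clock: 33.2
eef_pos: [544.8, -80.6, 165.1]
tcp_rot: [-3.141, 0.0, -0.007]
contact_force: [-0.6, 0.3, -0.2]
opening: 0.284
grasp_force: 59.6
```

Run:
```python
from h import *
C=imaging.calibration("wrist");im=imaging.grab_frame("wrist");cv2.imwrite("pics/w8.png",im[:,:,::-1])
for d in imaging.mark_of("wrist","slot2"): print(np.round(d["xy"]),round(d["conf"],2),at("wrist",d["xy"],16,C).round(1))
# white floor bands along row 170
g=im.min(2).astype(int)
for row in (180,220):
    e=np.nonzero(np.diff((g[row]>130).astype(int)))[0];print(row,[(int(c),at("wrist",(c,row),16,C)[:2].round(0).tolist()) for c in e])
goto(548,-82,28,-.01)
```

```text
[463. 192.] 0.92 [ 578.2 -200.    16. ]
[242. 194.] 0.86 [575.8 -19.2  16. ]
[318. 192.] 0.8 [576.8 -80.   16. ]
[393. 191.] 0.62 [ 578.1 -140.3   16. ]
[ 28. 373.] 0.57 [368.8 286.9  16. ]
180 [(215, [588.0, 3.0]), (265, [587.0, -38.0]), (289, [587.0, -57.0]), (324, [586.0, -85.0]), (327, [586.0, -87.0]), (343, [586.0, -100.0]), (367, [586.0, -119.0]), (382, [587.0, -131.0]), (441, [588.0, -180.0]), (453, [588.0, -191.0])]
220 [(218, [555.0, 2.0]), (267, [555.0, -39.0]), (366, [554.0, -119.0]), (381, [554.0, -131.0]), (440, [554.0, -181.0]), (449, [554.0, -189.0])]
turn [-0.     0.     0.005] shift [0.017 0.006 0.686]
```

View pics/w8.png

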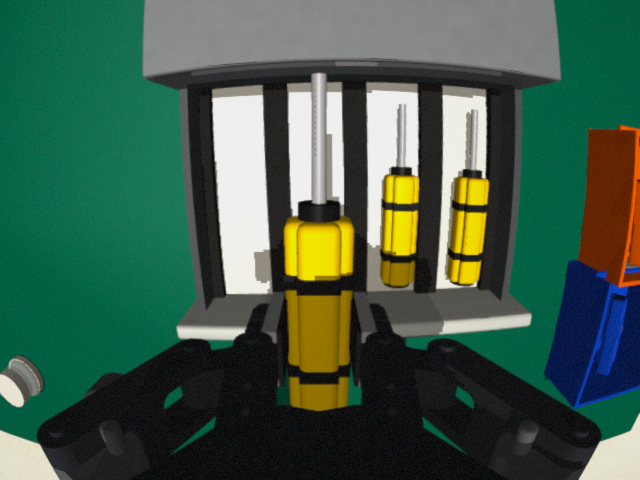

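The driver is in line with the second slot from the left in view: its floor spans y -57 to -100, so the centre is about -79. Lowering.

Call:
step_arm:
  moves:
    - [[0, 0, 0], [0.017, -0.005, 0.15], -1]
    - [[0, 0, 0], [0.017, -0.005, 0.35], -1]
    - [[0, 0, 0], [0.017, -0.005, 0.5], -1]
    - [[0, 0, 0], [0.017, -0.005, 0.6], -1]
    - [[0, 0, 0], [0.017, -0.005, 0.66], -1]
    - [[0, 0, 0], [0.017, -0.005, 0.68], -1]
    - [[0, 0, 0], [0.017, -0.005, 0.68], -1]

```text
clock: 34.0
eef_pos: [548.2, -81.1, 29.4]
tcp_rot: [-3.142, 0.0, -0.007]
contact_force: [0.1, 0.6, -0.4]
opening: 0.286
grasp_force: 59.7
```

Run:
```python
from h import *
goto(548,-79.5,26,-.01)
im=imaging.grab_frame("scene");cv2.imwrite("pics/s9.png",cv2.resize(im[190:330,180:370],None,fx=3,fy=3)[:,:,::-1])
```

```text
turn [-0.     0.     0.003] shift [-0.001 -0.008  0.017]
```

View pics/s9.png

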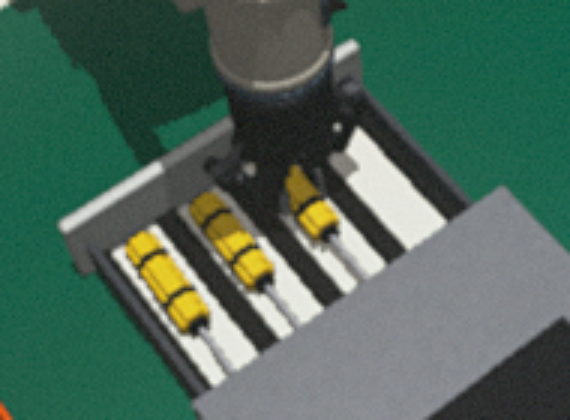

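The driver sits over its slot, clear of the ridges. Lowering the last few mm, releasing, and rising.

Call:
step_arm:
  moves:
    - [[0, 0, 0], [0, -0.007, 0.015], -1]
    - [[0, 0, 0], [0, -0.007, 0.015], -1]
    - [[0, 0, 0], [0, -0.007, 0.015], -0.2]
    - [[0, 0, 0], [0, -0.007, 0.015], -0.2]
    - [[0, 0, 0], [0, -0.007, 0.015], -0.2]
    - [[0, 0, 0], [0, -0.007, -0.05], -0.2]
    - [[0, 0, 0], [0, -0.007, -0.2], -0.2]
    - [[0, 0, 0], [0, -0.007, -0.4], -0.2]

```text
clock: 34.85
eef_pos: [546.7, -79.9, 109.6]
tcp_rot: [-3.141, 0.003, -0.008]
contact_force: [0.4, 0.0, 0.7]
opening: 0.395
grasp_force: 0.0
```

Call:
step_arm:
  moves:
    - [[0, 0, 0], [0, 0, -0.2], -0.2]
    - [[0, 0, 0], [0, 0, -0.3], -1]
    - [[0, 0, 0], [-0.2, 0, -0.3], -1]
    - [[0, 0, 0], [-0.4, 0, -0.3], -1]
    - [[0, 0, 0], [-0.6, 0, -0.3], -1]
    - [[0, 0, 0], [-0.8, 0, -0.3], -1]
    - [[0, 0, 0], [-0.8, 0, -0.3], -1]

```text
clock: 35.55
eef_pos: [382.6, -78.2, 169.3]
tcp_rot: [-3.141, 0.004, -0.009]
contact_force: [-0.5, 0.0, 0.0]
opening: -0.001
grasp_force: 0.0
```

Run:
```python
from h import *
s=telemetry.sense();print(s["eef_pos"].round(1),s["opening"])
C=imaging.calibration("wrist");im=imaging.grab_frame("wrist");cv2.imwrite("pics/w10.png",im[:,:,::-1])
for d in imaging.mark_of("wrist","drawer_front")[:2]: print(np.round(d["xy"]),round(d["conf"],2),at("wrist",d["xy"],42,C).round(1))
goto(430,-110,45,0)
```

```text
[382.6 -78.2 169.3] -0.0013278817052956911
[362. 108.] 0.95 [ 478.5 -109.5   42. ]
turn [ 0.    -0.003 -0.011] shift [0.21  0.153 0.627]
```

View pics/w10.png

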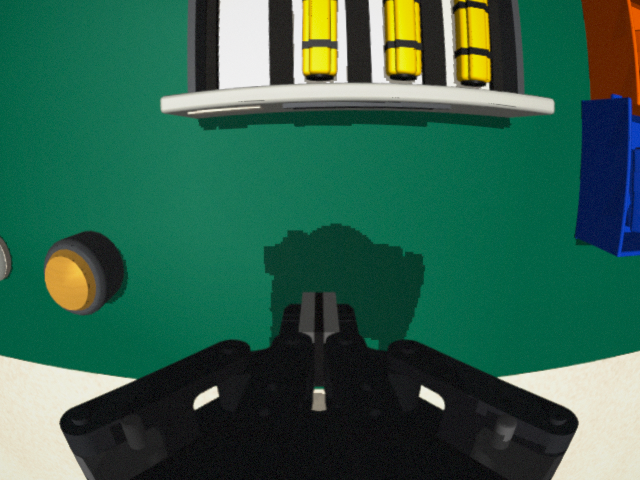

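The driver lies flat in its slot. The front panel's outer face is at row ~108, x ≈ 479, y ≈ -109. Lowering the closed fingers in front of it, then pushing.

Call:
step_arm:
  moves:
    - [[0, 0, -0.011], [0.215, 0.152, 0.15], -1]
    - [[0, 0, -0.011], [0.215, 0.152, 0.35], -1]
    - [[0, 0, -0.011], [0.215, 0.152, 0.55], -1]
    - [[0, 0, -0.011], [0.215, 0.152, 0.605], -1]
    - [[0, 0, -0.011], [0.215, 0.152, 0.605], -1]

```text
clock: 36.15
eef_pos: [430.3, -109.3, 47.2]
tcp_rot: [-3.141, 0.003, 0.001]
contact_force: [0.0, 0.0, -0.1]
opening: -0.001
grasp_force: 0.0
```

Call:
step_arm:
  moves:
    - [[0, 0, 0], [0.1, 0, 0], -1]
    - [[0, 0, 0], [0.15, 0, 0], -1]
    - [[0, 0, 0], [0.2, 0, 0], -1]
    - [[0, 0, 0], [0.24, 0, 0], -1]
    - [[0, 0, 0], [0.28, 0, 0], -1]
    - [[0, 0, 0], [0.32, 0, 0], -1]
    - [[0, 0, 0], [0.36, 0, 0], -1]
    - [[0, 0, 0], [0.4, 0, 0], -1]

```text
clock: 36.95
eef_pos: [511.2, -109.4, 48.2]
tcp_rot: [-3.141, 0.0, 0.001]
contact_force: [-1.5, 1.2, 0.9]
opening: 0.0
grasp_force: 0.9
```

Call:
step_arm:
  moves:
    - [[0, 0, 0], [0.04, 0, 0], -1]
    - [[0, 0, 0], [0.08, 0, 0], -1]
    - [[0, 0, 0], [0.12, 0, 0], -1]
    - [[0, 0, 0], [0.16, 0, 0], -1]
    - [[0, 0, 0], [0.2, 0, 0], -1]
    - [[0, 0, 0], [0.24, 0, 0], -1]
    - [[0, 0, 0], [0.28, 0, 0], -1]
    - [[0, 0, 0], [0.32, 0, 0], -1]

```text
clock: 37.75
eef_pos: [575.4, -109.5, 48.2]
tcp_rot: [-3.142, 0.0, 0.001]
contact_force: [-2.3, 1.1, 0.3]
opening: 0.002
grasp_force: 0.9
```

Call:
step_arm:
  moves:
    - [[0, 0, 0], [0.03, 0, 0], -1]
    - [[0, 0, 0], [0.06, 0, 0], -1]
    - [[0, 0, 0], [0.09, 0, 0], -1]
    - [[0, 0, 0], [0.12, 0, 0], -1]
    - [[0, 0, 0], [0.14, 0, 0], -1]
    - [[0, 0, 0], [0.16, 0, 0], -1]
    - [[0, 0, 0], [0.18, 0, 0], -1]
    - [[0, 0, 0], [0.2, 0, 0], -1]

```text
clock: 38.55
eef_pos: [615.0, -109.4, 48.3]
tcp_rot: [-3.142, 0.0, 0.001]
contact_force: [-1.7, 0.9, 1.0]
opening: -0.004
grasp_force: 0.8
```

Call:
step_arm:
  moves:
    - [[0, 0, 0], [0.01, 0, 0], -1]
    - [[0, 0, 0], [0.02, 0, 0], -1]
    - [[0, 0, 0], [0.03, 0, 0], -1]
    - [[0, 0, 0], [0.04, 0, 0], -1]
    - [[0, 0, 0], [0.05, 0, 0], -1]
    - [[0, 0, 0], [0.06, 0, 0], -1]
    - [[0, 0, 0], [0.07, 0, 0], -1]
    - [[0, 0, 0], [0.08, 0, 0], -1]

```text
clock: 39.35
eef_pos: [629.5, -109.3, 48.3]
tcp_rot: [-3.141, 0.003, 0.001]
contact_force: [-7.8, 1.6, 6.2]
opening: -0.001
grasp_force: 4.1
```

Meeting the catch; continuing gently.

Call:
step_arm:
  moves:
    - [[0, 0, 0], [0.01, 0, 0], -1]
    - [[0, 0, 0], [0.02, 0, 0], -1]
    - [[0, 0, 0], [0.03, 0, 0], -1]
    - [[0, 0, 0], [0.04, 0, 0], -1]
    - [[0, 0, 0], [0.04, 0, 0], -1]

```text
clock: 39.85
eef_pos: [638.9, -109.3, 48.2]
tcp_rot: [-3.142, -0.0, 0.001]
contact_force: [-1.6, 0.9, 1.4]
opening: 0.004
grasp_force: 1.0
```

Call:
step_arm:
  moves:
    - [[0, 0, 0], [0.01, 0, 0], -1]
    - [[0, 0, 0], [0.02, 0, 0], -1]
    - [[0, 0, 0], [0.03, 0, 0], -1]
    - [[0, 0, 0], [0.03, 0, 0], -1]

```text
clock: 40.25
eef_pos: [642.0, -109.3, 48.1]
tcp_rot: [-3.141, 0.006, 0.001]
contact_force: [-14.6, 0.5, 9.5]
opening: 0.001
grasp_force: 6.9
```

The hard stop is at about 642. Backing off and checking.

Call:
step_arm:
  moves:
    - [[0, 0, 0], [-0.05, 0, 0], -1]
    - [[0, 0, 0], [-0.2, 0, 0], -1]
    - [[0, 0, 0], [-0.4, 0, 0], -1]
    - [[0, 0, 0], [-0.65, 0, -0.1], -1]
    - [[0, 0, 0], [-0.9, 0, -0.3], -1]
    - [[0, 0, 0], [-1, 0, -0.5], -1]
    - [[0, 0, 0], [-1, 0, -0.7], -1]
    - [[0, 0, 0], [-1, 0, -0.7], -1]

```text
clock: 41.05
eef_pos: [447.6, -110.7, 194.3]
tcp_rot: [3.139, -0.011, 0.0]
contact_force: [0.8, -0.5, 0.5]
opening: 0.005
grasp_force: 0.0
```

Call:
step_arm:
  moves:
    - [[0, 0, 0], [-0.4, 0, -0.2], -1]
    - [[0, 0, 0], [-0.4, 0, -0.2], -1]
    - [[0, 0, 0], [-0.4, 0, -0.2], -1]

```text
clock: 41.35
eef_pos: [362.5, -109.7, 229.5]
tcp_rot: [3.141, -0.002, 0.0]
contact_force: [-0.5, 0.2, 0.7]
opening: 0.0
grasp_force: 0.0
```

Run:
```python
from h import *
s=telemetry.sense();print(s["eef_pos"].round(1))
C=imaging.calibration("top");im=imaging.grab_frame("top");cv2.imwrite("pics/t11.png",im[:,:,::-1])
for d in imaging.mark_of("top","drawer_front")[:2]: print(np.round(d["xy"]),round(d["conf"],2),at("top",d["xy"],42,C).round(1))
```

```text
[ 362.5 -109.7  229.5]
[366. 208.] 0.72 [ 656.1 -109.    42. ]
```

View pics/t11.png

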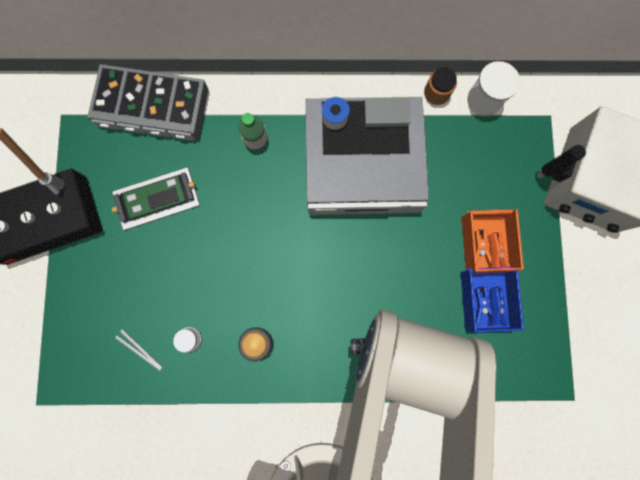

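The drawer is shut, with its front flush at row 208. All the clamps are in their bins, and the phone, pot and jar haven't moved. Handing in.

```bash
python3 -c "
from rig import r
print(r.sign_off())"
```

```text
the job is handed in; nothing more can be done
None
```

I handed the job in: all four clamps are in the bins of their own colour, the one loose screwdriver lies flat in the third slot, and the drawer is pushed to its hard stop past the catch.

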